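# Hold the sugar dispenser's gate open over a cup

### The job

I want to brush the last sugar out of the dispenser: first stand the espresso cup upright on the dispenser's stage, centred between the two black stops on the round inlay, and let go of it. Then pull the spring-closed gate out by its upright tab until the pointer is level with the rider clipped on the rail, and finish while still holding it there, because it closes by itself when let go. Keep the gate shut until the cup is in place, and leave the shaker, the tin and the timer where they stand.

Things in the scene. Friction and masses are not known exactly. Their poses are not given: they have to be found in the camera images.
- dispenser: Fixed sugar dispenser. Origin on the worktop, under the base plate (190 x 120 x 6 mm, x -105..85 mm); x to its back, y to its left (the way the gate pulls out), z up. White column x 37..83, y -38..38 mm; steel gate housing on it up to z 99, y -43..43; steel funnel above, radius 43, centre x 60, top z 148 mm. Rail at x 60 (20 wide, top z 72), from the column to y 215 mm, on a thin foot.
- stage_center (a point): Centre of the cup stage, a dark round inlay 42 mm across on the base plate (6 mm above the worktop), 55 mm in front of the dispenser's origin; axes as the dispenser's. Black stops left and right, 50 long (x), 8 wide, 10 mm high, inner faces 32 mm from the centre. A chute 46 mm wide rises backward from its lip 32 mm behind the centre, underside 66 mm or more above the worktop.
- cup_center (a point): White espresso cup, 55 mm tall, loose, about 0.13 kg. The point is on the cup's axis half-way up (27.5 mm above its foot). Outer diameter 59 mm at the rim, tapering to 42 mm at the foot; open at the top, wall about 4 mm. The handle points along -y of its axes and reaches 54 mm from the axis, 15 mm wide, 15 to 54 mm above the foot.
- gate_grip (a point): Grip point of the gate's upright black tab: 26 mm wide (dispenser x), 12 mm thick (dispenser y), from z 89 to 136 mm; the point is at its middle, at z 117 mm (19 mm below the tab's top). Axes as the dispenser's. Shut, it stands 72 mm to the left of the housing. Under it is the gate's bar (12 mm wide, top at z 91 mm).
- gate (a joint): Gate slide: 0 = shut, grows in m as the tab is pulled along the dispenser's +y, end stop at 0.09. A spring closes it: about 4 N when shut, 0.9 N more for each 10 mm.
- gate_pointer (a point): Tip of the thin steel pointer fin (3 mm thick) that sticks out to the front of the tab's foot, 24 mm in front of the tab's middle; moves with the gate. Axes as the dispenser's.
- rider_mark (a point): Top of the rider, a black clip with a small steel screw, 10 mm wide on the rail, just under the pointer's path, 30 to 80 mm to the left of the shut pointer; fixed during the job. Axes as the dispenser's. The gate is at the mark when pointer and rider have the same place along the dispenser's y.
- salt_shaker: Salt shaker, 44 mm across, 90 mm tall, loose bystander to the right of the dispenser (another stands at the wall); origin under its centre.
- lime_tin: Small spice tin, 34 mm across, 50 mm tall, loose bystander; origin under its centre.
- egg_timer: Kitchen timer, 54 mm across, 52 mm tall, loose bystander on the left (another stands at the wall); origin under its centre.
There are look-alikes about, which are no part of the job. What is shaped like the part that bears cup_center but blue or yellow is not meant.

How it is judged:
By the outcome, as a careful person would: the job done as asked, in the order asked, and still so for the second after the job is handed in, while the arm keeps its last pose, push and grip.
It also fails if it takes over 53 s, if anything falls off the work surface, if the arm or the gripper's body presses on something with over 40 N, if the wrist force passes 120 N, or if a joint passes its speed limit or range.

### The arm

A 6-joint arm with a two-finger parallel gripper is mounted at the origin on a cart in front of the work surface, level with it; the furniture and walls round the work are solid. World frame = base frame: x ahead of the robot, y to its left, z up, the work surface at z = 0. Lengths are in mm, angles in degrees, forces in N, time in s.
With the tool pointing down it reaches from about 350 to 850 mm from the base axis. Payload 8.1 kg.
Tool frame: the origin (TCP) lies midway between the tips of the shut fingers; the grasp point (between the pads) lies 19 mm behind it; z points along the fingers, y is the line along which they close (so a half turn about z gives the same grasp; the last joint's range is limited). The gripper opens to 85 mm and grips with 20 to 120 N. Pads are 22 mm wide; open, the fingers measure 114 mm over their backs; the gripper's body (76 mm by 85 mm) begins 54 mm behind the grasp point. The pads swing forward as they close: fully open they stand 13 mm farther back than shut.
Start: joints at [-70.726, 7.471, 85.268, -0, 87.261, -4.893], TCP at [245.662, -547.408, 231.292] pointing down, gripper open.
Joint ranges: [-169.43, 169.43], [-51.17, 129.36], [1.28, 143.12], [-76.62, 256.62], [0, 156.53], [-152.29, 152.29]. Speed limits (degrees/s): [136.94, 136.94, 159.86, 180, 180, 180].

### API

Orientations are given as [roll, pitch, yaw] about the fixed x, y, z axes, in that order (R = Rz(yaw) Ry(pitch) Rx(roll)).
In Python, from bench import r gives the robot as it stands.
- The arm moves only by the tool send_rows, never from a script. Its argument "increments" is a list of rows, each a list of 6 numbers: the shift along the tool's x, y, z in mm, then the turn, a rotation vector about the tool's x, y, z in rad. A call has 1 to 5 rows; each row shifts and turns the commanded pose from where the row before left it, along the tool's axes as they then stand; what a row does not reach is not made up. A row lasts 1/8 s, in which the tool goes at most 62.5 mm and 10.7 degrees, less where a joint would pass 70% of its speed; a pose out of reach is approached as far as the arm can. A call is refused whole if a number of a shift passes 62.5 or a number of a turn 0.188, either way. A call with a gripper value outside its range is refused whole. "grip" is the closure, from -1 (fully open) to 1 (shut), set as the call begins (left out, the last holds). The fingers move at their own pace and stop on an object; "grip_force" is the grip in N (left out, the last holds). Time passes only in rows, so rows that do not move let the fingers close. It gives the time, the measured TCP pose, the force, the opening and the grip force at its end, in the units of the state.
- r.sense(): the state, without advancing time (a new reading comes with each control period).
- r.snapshot(name): name is "scene" or "side" or "wrist"; returns a dict with "img" (420x560x3 uint8, blue, green, red), "z_map" (420x560 float32, mm along the optical axis (not along the pixel's ray), 0 where there is no reading), "fx", "fy", "cx", "cy" (pixels), "D" ([k1, k2, p1, p2, k3] as OpenCV has them; the pictures are not rectified), "view" (4x4, takes a point from world to camera coordinates). Camera axes: x right, y down, z forward; pixel columns grow to the right and rows downward; lengths in mm; the calibration is good to about 2 mm. A picture is of the moment at which its call begins.
- r.hand_in(): hands the job in; it is judged then, once.
The state is a dict: "time": time; "joint_pos": joint angles; "qd": joint speeds; "joint_efforts": joint torques, N m; "tool_pos": TCP position; "tcp_rot": TCP orientation; "ft_force": force on the tool from outside, world axes, zero at the start; "wrist_torque": the same for the moment, N m; "finger_gap": finger opening in mm; "grip_force": force on a finger pad.
Only numpy, scipy, OpenCV 4.12 (cv2) and the standard library are available. Lean on these libraries where they do the work, as an engineer would, in place of code of your own. Each camera call takes 0.05 s, during which the arm holds its last target. There are 200 camera calls.

## Working session

There is one attempt and no reset: what is moved stays moved. The work goes in short steps, Python scripts to look and compute and a tool call to move; the robot and the scene stay as the last step left them, time stands still between calls to the robot, and variables do not carry over. Pictures are saved under pics/ and viewed, at most 12 in all, crops included, and the job is handed in when it is done.

Besides the shell and the picture viewer there is one more tool, called after "Emit:" by a JSON object that holds its "fn" and its "kwargs". send_rows: Moves the arm, as the interface text tells. Its arguments: {"type":"object","properties":{"increments":{"type":"array"},"grip":{"type":"number"},"grip_force":{"type":"number"}},"required":["increments"]}

```bash
mkdir -p pics; ls; cat > h.py <<'E'
import numpy as np, cv2
from bench import r
from scipy.spatial.transform import Rotation as R
def cam(n):
    s=r.snapshot(n); K=np.array([[s['fx'],0,s['cx']],[0,s['fy'],s['cy']],[0,0,1.]]); s['K']=K
    s['D']=np.array(s['D'],float); s['view']=np.array(s['view']); return s
def cloud(s):
    h,w=s['z_map'].shape
    u,v=np.meshgrid(np.arange(w),np.arange(h))
    p=cv2.undistortPoints(np.stack([u,v],-1).reshape(-1,1,2).astype(float),s['K'],s['D']).reshape(h,w,2)
    z=s['z_map'].astype(float)
    P=np.dstack([p*z[...,None],z,np.ones_like(z)])@np.linalg.inv(s['view']).T
    P=P[...,:3]; P[z<=0]=np.nan; return P
def proj(s,X):
    V=s['view']; return cv2.projectPoints(np.atleast_2d(X).astype(float),cv2.Rodrigues(V[:3,:3])[0],V[:3,3],s['K'],s['D'])[0].reshape(-1,2)
E
python3 - <<'E'
from h import *
for n in ['scene','side']:
    s=cam(n); cv2.imwrite(f'pics/{n}0.png',s['img']); np.savez(f'{n}0.npz',**s)
    print(n,np.linalg.inv(s['view']).round(2))
print(r.sense())
E
```

```text
pics
scene [[-4.60000e-01 -6.20000e-01  6.30000e-01 -6.95090e+02]
 [-8.90000e-01  3.20000e-01 -3.30000e-01  4.72950e+02]
 [ 1.00000e-02 -7.20000e-01 -7.00000e-01  1.38767e+03]
 [ 0.00000e+00  0.00000e+00  0.00000e+00  1.00000e+00]]
side [[-8.4000e-01 -1.7000e-01  5.2000e-01 -5.8110e+01]
 [-5.5000e-01  2.9000e-01 -7.8000e-01  6.5318e+02]
 [-1.0000e-02 -9.4000e-01 -3.3000e-01  4.4509e+02]
 [ 0.0000e+00  0.0000e+00  0.0000e+00  1.0000e+00]]
{'time': 0.1, 'joint_pos': array([-7.07286938e+01,  7.51100552e+00,  8.53260938e+01, -1.42230491e-03,
        8.72614011e+01, -4.89109864e+00]), 'qd': array([-0.0255939 , -0.07548958, -0.19772864, -0.01752383,  0.00819253,
        0.04169982]), 'joint_efforts': array([ 6.50832612e-05, -5.70952678e+01, -5.01941621e+01, -2.58861710e-04,
        8.16697022e-03, -8.79532035e-05]), 'tool_pos': array([ 245.45415634, -546.92941559,  230.31772191]), 'tcp_rot': array([-1.79901737e+02, -6.98295605e-03,  2.41624680e+01]), 'ft_force': array([ 0.16393992, -0.53955864,  0.44785532]), 'wrist_torque': array([-0.02732691, -0.02695812, -0.00136271]), 'grip_force': 0.0, 'finger_gap': 85.50286094888293}
```

View pics/scene0.png

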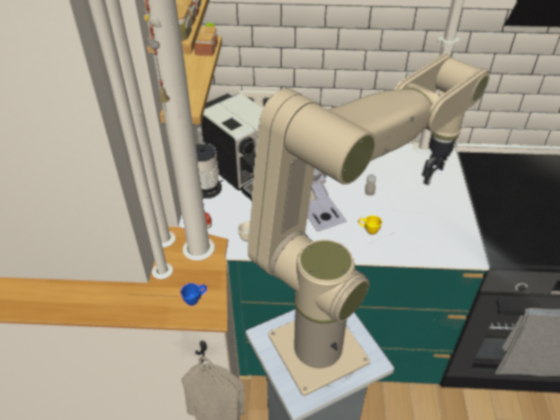

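View pics/side0.png

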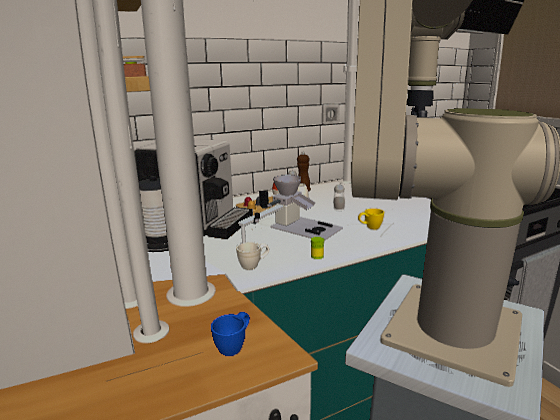

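Side view: candidates for the cup are white (249,256), blue (230,335) and yellow (374,218). The white one is meant. The dispenser is near (290,205), the tin at (318,247) and the shaker at (340,197). Next is a close crop, with the first measurements.

```bash
python3 - <<'E'
from h import *
s=dict(np.load('side0.npz')); P=cloud(s)
c=s['img'][160:280,210:400]; cv2.imwrite('pics/crop1.png',cv2.resize(c,None,fx=4.2,fy=4.2,interpolation=cv2.INTER_CUBIC))
for u,v in [(249,256),(246,245),(265,246),(318,247),(340,197),(374,218),(288,187),(288,214),(243,225),(263,198),(255,216),(320,228),(310,232)]:
    print((u,v),P[v,u].round(0))
E
```

```text
(249, 256) [458.  27.  43.]
(246, 245) [497. -10.  47.]
(265, 246) [452. -28.  48.]
(318, 247) [ 354. -120.   33.]
(340, 197) [ 463. -476.   49.]
(374, 218) [ 300. -365.   41.]
(288, 187) [ 532. -259.  128.]
(288, 214) [ 534. -261.   42.]
(243, 225) [559. -77.  64.]
(263, 198) [ 562. -174.  113.]
(255, 216) [ 546. -113.   81.]
(320, 228) [ 442. -296.    3.]
(310, 232) [ 448. -245.    8.]
```

View pics/crop1.png

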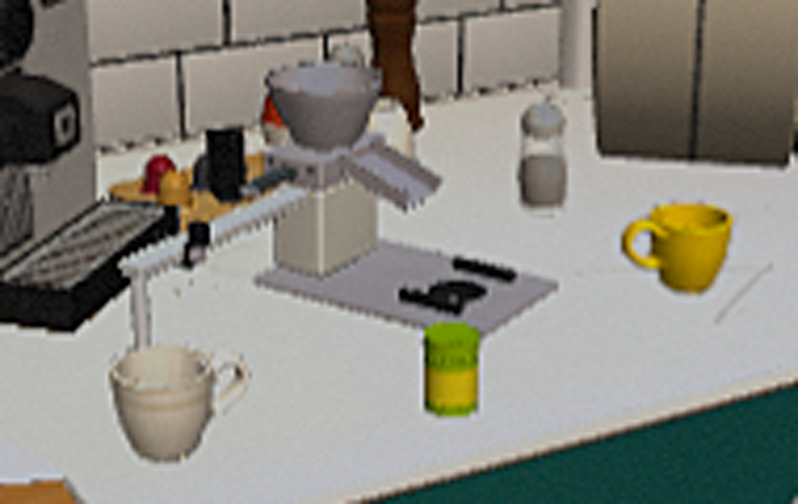

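Crop: the white cup is upright at side (249,256), with its handle pointing right in the image. The tab is at side (263,199), the rider at (257,217) and the stage at (318,229). I'll use the wrist camera for precision.

```bash
python3 - <<'E'
from h import *
s=cam('wrist'); st=r.sense()
T=np.eye(4);T[:3,:3]=R.from_euler('xyz',st['tcp_rot'],degrees=True).as_matrix();T[:3,3]=st['tool_pos']
print((np.linalg.inv(T)@np.linalg.inv(s['view'])).round(3),s['fx'],s['cx'],s['cy'])
print(T.round(3))
for n in ['scene0','side0']:
    s=dict(np.load(n+'.npz'));P=cloud(s).reshape(-1,3);C=s['img'].reshape(-1,3).astype(int)
    # cup
    m=(P[:,2]>3)&(P[:,2]<60)&(P[:,0]>400)&(P[:,0]<540)&(P[:,1]>-70)&(P[:,1]<70)
    q=P[m];print(n,'cup',m.sum(),q.min(0),q.max(0))
    m=(P[:,2]>60)&(P[:,2]<78)&(P[:,0]>500)&(P[:,0]<600)&(P[:,1]>-210)&(P[:,1]<-40)
    q=P[m];print('rail',len(q)); 
    if len(q)>9: print(np.polyfit(q[:,1],q[:,0],1),q[:,1].min(),q[:,1].max(), np.median(q[:,2]))
E
```

```text
[[-0.00000e+00 -9.56000e-01 -2.93000e-01  7.40600e+01]
 [ 1.00000e+00 -0.00000e+00 -1.00000e-03 -7.57000e-01]
 [ 1.00000e-03 -2.93000e-01  9.56000e-01 -1.41918e+02]
 [ 0.00000e+00  0.00000e+00  0.00000e+00  1.00000e+00]] 310.6363267109075 280.6233350960506 208.67386928502557
[[ 9.12000e-01  4.09000e-01 -0.00000e+00  2.45501e+02]
 [ 4.09000e-01 -9.12000e-01  1.00000e-03 -5.47005e+02]
 [ 0.00000e+00 -1.00000e-03 -1.00000e+00  2.30457e+02]
 [ 0.00000e+00  0.00000e+00  0.00000e+00  1.00000e+00]]
scene0 cup 239 [409.07685188 -14.41391481   3.14814837] [537.00039616  69.62286532  58.46929978]
rail 0
side0 cup 611 [446.04562862 -36.70760428   3.48264015] [508.41843404  35.14336939  53.27266851]
rail 214
[5.26123337e-02 5.65211938e+02] -209.6487734072913 -72.37766817095007 68.67827528817861
```

```bash
cat >> h.py <<'E'
def plan(p,rpy,n,start=None):
    "rows (tool frame) from the measured pose to the target in n equal steps"
    st=r.sense(); p0=np.array(st['tool_pos']);r0=R.from_euler('xyz',st['tcp_rot'],degrees=True)
    if start is not None: p0=np.array(start[0],float); r0=R.from_euler('xyz',start[1],degrees=True)
    r1=R.from_euler('xyz',rpy,degrees=True); w=(r0.inv()*r1).as_rotvec()/n; d=(np.array(p)-p0)/n
    for i in range(n):
        ri=r0*R.from_rotvec(w*i)
        print(np.r_[ri.inv().apply(d).round(0),w.round(2)].tolist())
E
python3 -c "
from h import *
plan([450,-150,340],[180,0,178],15)"
```

```text
[23.0, -19.0, -7.0, -0.0, -0.0, -0.18]
[26.0, -14.0, -7.0, -0.0, -0.0, -0.18]
[28.0, -9.0, -7.0, -0.0, -0.0, -0.18]
[29.0, -4.0, -7.0, -0.0, -0.0, -0.18]
[30.0, 1.0, -7.0, -0.0, -0.0, -0.18]
[29.0, 7.0, -7.0, -0.0, -0.0, -0.18]
[27.0, 12.0, -7.0, -0.0, -0.0, -0.18]
[25.0, 16.0, -7.0, -0.0, -0.0, -0.18]
[22.0, 20.0, -7.0, -0.0, -0.0, -0.18]
[18.0, 24.0, -7.0, -0.0, -0.0, -0.18]
[13.0, 27.0, -7.0, -0.0, -0.0, -0.18]
[8.0, 29.0, -7.0, -0.0, -0.0, -0.18]
[3.0, 30.0, -7.0, -0.0, -0.0, -0.18]
[-2.0, 30.0, -7.0, -0.0, -0.0, -0.18]
[-8.0, 29.0, -7.0, -0.0, -0.0, -0.18]
```

Emit:
{"fn": "send_rows", "kwargs": {"increments": [[23, -19, -7, 0, 0, -0.18], [26, -14, -7, 0, 0, -0.18], [28, -9, -7, 0, 0, -0.18], [29, -4, -7, 0, 0, -0.18], [30, 1, -7, 0, 0, -0.18]]}}

```text
time: 0.78
tool_pos: [312.8, -414.3, 266.2]
tcp_rot: [-180.0, -0.0, 76.1]
ft_force: [0.7, 0.2, 0.5]
finger_gap: 85.5
grip_force: 0.0
```

Emit:
{"fn": "send_rows", "kwargs": {"increments": [[29, 7, -7, 0, 0, -0.18], [27, 12, -7, 0, 0, -0.18], [25, 16, -7, 0, 0, -0.18], [22, 20, -7, 0, 0, -0.18], [18, 24, -7, 0, 0, -0.18]]}}

```text
time: 1.4
tool_pos: [379.8, -281.5, 301.2]
tcp_rot: [-180.0, -0.0, 127.6]
ft_force: [0.6, -1.1, 0.7]
finger_gap: 85.5
grip_force: 0.0
```

Emit:
{"fn": "send_rows", "kwargs": {"increments": [[13, 27, -7, 0, 0, -0.18], [8, 29, -7, 0, 0, -0.18], [3, 30, -7, 0, 0, -0.18], [-2, 30, -7, 0, 0, -0.18], [-8, 29, -7, 0, 0, -0.18]]}}

```text
time: 2.02
tool_pos: [447.0, -147.0, 336.3]
tcp_rot: [180.0, -0.0, 179.2]
ft_force: [1.0, 0.2, -0.8]
finger_gap: 85.5
grip_force: 0.0
```

```bash
python3 - <<'E'
from h import *
s=cam('wrist'); cv2.imwrite('pics/w1.png',s['img']); np.savez('w1.npz',**s)
st=r.sense();print(st['tool_pos'],st['tcp_rot'],st['time'])
E
```

```text
[ 448.39360337 -144.4490372   337.35020976] [1.79909913e+02 1.04298579e-01 1.79821664e+02] 2.075
```

View pics/w1.png

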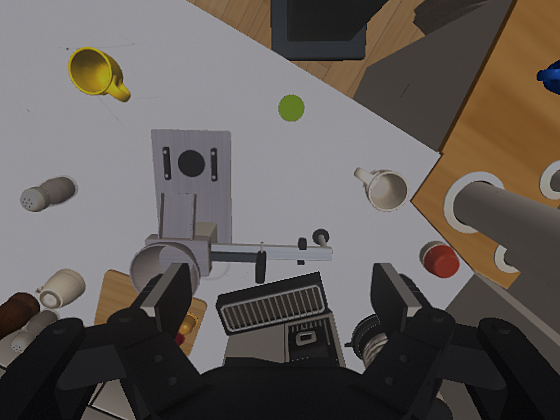

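Wrist view: the white cup is at (385,190) with its handle toward (360,173), and the yellow cup is at (97,72). Another cream vessel stands at the wall at (62,288). The inlay is at (191,163), the stops at (167,163) and (214,163), the tab at (261,266), the pointer at (263,247) and the rider at (302,245). The tin is at (291,107), the timer at (440,260), and a coffee machine stands behind the rail. Now the precise measurements.

```bash
python3 - <<'E'
from h import *
s=dict(np.load('w1.npz'));P=cloud(s);I=s['img']
a=cv2.resize(I[225:285,200:340],None,fx=5.7,fy=5.7,interpolation=cv2.INTER_CUBIC)[:330]
b=cv2.resize(I[150:220,340:420],None,fx=4.5,fy=4.5,interpolation=cv2.INTER_CUBIC)
c=cv2.resize(I[260:320,20:105],None,fx=4.5,fy=4.5,interpolation=cv2.INTER_CUBIC)
o=np.zeros((600,800,3),np.uint8);o[:a.shape[0],:a.shape[1]]=a[:,:800];o[330:600,:360]=b[:270];o[330:600,400:782]=c[:270]
cv2.imwrite('pics/c2.png',o)
def box(n,x,y,z):
    m=(P[...,0]>x[0])&(P[...,0]<x[1])&(P[...,1]>y[0])&(P[...,1]<y[1])&(P[...,2]>z[0])&(P[...,2]<z[1])
    q=P[m];print(n,len(q),q.min(0).round(1) if len(q) else '',q.max(0).round(1) if len(q) else '');return q
for u,v in [(191,163),(167,163),(214,163),(385,190),(385,170),(262,262),(263,247),(302,240),(62,288),(440,260),(291,107),(270,290),(310,340),(152,130),(230,132),(270,310)]:
    print((u,v),P[v,u].round(0),I[v,u])
q=box('cup',(400,540),(-70,70),(40,70))
q2=q[q[:,2]>50]
import cv2
print('rim z',np.median(q2[:,2]))
q=box('wallcup',(600,760),(-520,-380),(20,120))
q=box('inlay region',(380,520),(-340,-200),(-5,20))
m=(I.max(-1)<80)&(P[...,0]>380)&(P[...,0]<480)&(P[...,1]>-340)&(P[...,1]<-200)
n,l,stt,cen=cv2.connectedComponentsWithStats(m.astype(np.uint8))
for i in range(1,n):
    if stt[i,4]>40:
        q=P[l==i];print('dark',stt[i],cen[i],np.nanmean(q,0).round(1),np.nanmin(q,0).round(0),np.nanmax(q,0).round(0))
q=box('plate',(380,600),(-360,-180),(2.5,9))
print('plate rect',cv2.minAreaRect(q[:,:2].astype(np.float32)))
q=box('rail',(500,600),(-190,-40),(66,77));print('rail fit',np.polyfit(q[:,1],q[:,0],1),cv2.minAreaRect(q[:,:2].astype(np.float32)))
q=box('tab',(480,640),(-260,-60),(128,142));print(np.median(q,0),cv2.minAreaRect(q[:,:2].astype(np.float32)))
q=box('tabmid',(480,640),(-190,-60),(84,142))
q=box('machine tall',(560,900),(-260,60),(150,500));
q=box('machine mid',(560,900),(-200,60),(30,150))
q=box('shaker',(400,560),(-560,-440),(20,120));
E
```

```text
(191, 163) [ 441. -284.    5.] [40 36 37]
(167, 163) [ 439. -317.   17.] [41 38 39]
(214, 163) [ 440. -246.   14.] [42 40 40]
(385, 190) [487.  16.  10.] [125 131 136]
(385, 170) [449.   1.  46.] [ 90  98 105]
(262, 262) [ 549. -171.  126.] [37 36 35]
(263, 247) [ 553. -173.   71.] [146 138 135]
(302, 240) [ 537. -118.   84.] [41 40 39]
(62, 288) [ 637. -511.   41.] [124 139 148]
(440, 260) [590.  99.  48.] [ 38  48 116]
(291, 107) [ 363. -132.   50.] [ 39 120  96]
(270, 290) [ 650. -167.   28.] [31 28 29]
(310, 340) [ 651. -111.  148.] [75 80 85]
(152, 130) [ 390. -338.    6.] [116 106 110]
(230, 132) [ 396. -222.   -1.] [126 124 127]
(270, 310) [ 693. -168.   23.] [33 36 41]
cup 789 [446.1 -40.8  40. ] [507.3  34.4  56.6]
rim z 53.31654830190138
wallcup 559 [ 624.5 -519.9   20.2] [ 674.  -500.    55.7]
inlay region 7465 [ 380.  -340.    -3.5] [ 520.  -200.    18.2]
dark [163 147   8  33 202] [166.61881188 162.89108911] [ 439.1 -318.4   13.7] [ 415. -328.    4.] [ 466. -315.   18.]
dark [211 148   7  34 185] [213.6972973  164.72432432] [ 443.2 -247.1   13.7] [ 418. -253.    4.] [ 47
[... 472 characters left out ...]
78125), (120.11517333984375, 179.98114013671875), 87.17398834228516)
rail 1001 [ 537.4 -189.1   66. ] [578.6 -75.2  76.9]
rail fit [7.85184059e-02 5.72408552e+02] ((559.4932250976562, -132.3204803466797), (41.459877014160156, 113.06995391845703), 6.108892440795898)
tab 283 [ 526.1 -259.9  128.2] [ 582.  -168.6  142. ]
[ 560.08231998 -176.97929286  135.02517494] ((554.0328369140625, -214.22930908203125), (55.88025665283203, 91.33080291748047), 0.045598845928907394)
tabmid 463 [ 534.2 -189.9   84. ] [ 574.1 -113.2  137.1]
machine tall 858 [ 647.8 -140.1  150. ] [752.  60. 189.]
machine mid 5458 [ 560.  -199.9   30. ] [782.9  24.9 150. ]
shaker 1251 [ 453.7 -503.1   20.2] [ 495.1 -469.8   89.5]
```

View pics/c2.png

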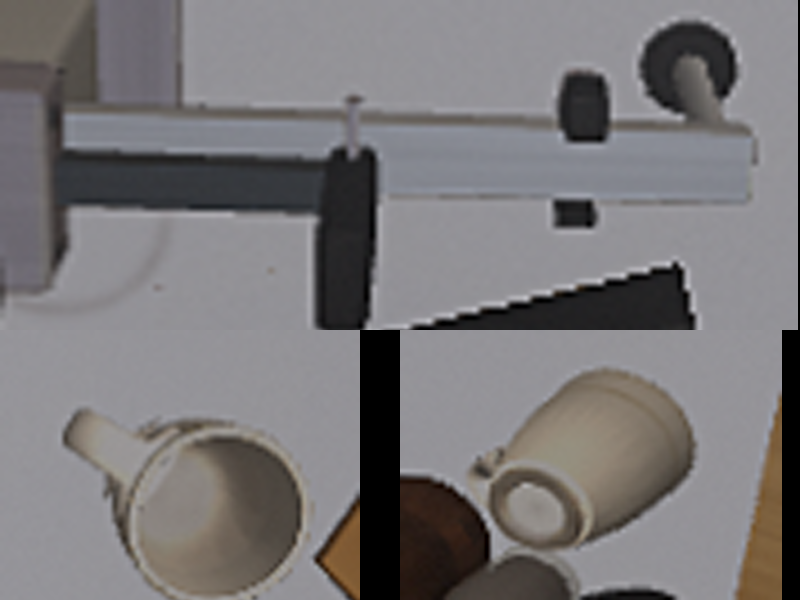

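There are two white candidates, the upright cup at (385,190) and one upside down at the wall at (62,288). I'll compare their dimensions against the description.

```bash
python3 - <<'E'
from h import *
s=dict(np.load('w1.npz'));P=cloud(s);I=s['img']
for n,(u0,u1,v0,v1) in {'white':(352,412,165,215),'wall':(34,90,265,312)}.items():
    q=P[v0:v1,u0:u1].reshape(-1,3);c=I[v0:v1,u0:u1].reshape(-1,3);m=(q[:,2]>4)
    q=q[m];c=c[m];print(n,q.min(0).round(0),q.max(0).round(0),np.percentile(q[:,2],[50,90,98]),c.mean(0).round(),np.percentile(c,90,axis=0))
    for z in range(5,120,10):
        k=q[(q[:,2]>z)&(q[:,2]<z+10)]
        if len(k)>5: print(z,len(k),np.ptp(k[:,:2],axis=0).round(0),cv2.minEnclosingCircle(k[:,:2].astype(np.float32)))
# white-cup rim circle from the depth silhouette at the top
E
```

```text
white [445. -41.   5.] [507.  34.  57.] [39.19210325 53.80901374 54.83006578] [105. 113. 120.] [145. 149. 153.]
5 330 [35. 31.] ((478.1714782714844, 6.309402942657471), 18.35136604309082)
15 223 [47. 51.] ((475.79150390625, 2.2783851623535156), 27.31985855102539)
25 186 [53. 52.] ((476.181396484375, 4.443807125091553), 26.707914352416992)
35 193 [58. 72.] ((471.0472412109375, -6.16435432434082), 39.50484085083008)
45 661 [60. 73.] ((472.05755615234375, -3.5959548950195312), 40.630821228027344)
55 25 [51. 61.] ((474.3009033203125, -0.9096145033836365), 35.049076080322266)
wall [ 621. -603.    4.] [ 709. -498.   56.] [34.89117738 53.28230654 54.87025013] [100. 111. 120.] [133. 142. 149.]
5 252 [ 87. 103.] ((669.6651611328125, -551.2900390625), 60.686580657958984)
15 205 [79. 85.] ((665.7496948242188, -545.938720703125), 51.84239959716797)
25 216 [50. 72.] ((651.244873046875, -536.8848876953125), 35.8016242980957)
35 223 [46. 61.] ((649.5132446289062, -534.1160278320312), 31.59832000732422)
45 439 [41. 39.] ((650.8290405273438, -526.8173828125), 22.222362518310547)
55 27 [32. 30.] ((650.4537963867188, -526.4700317382812), 16.086854934692383)
```

Both white cups have the same size. I choose the upright one at world (477,5): it is free-standing and easily reached. The upside-down one at the wall, at (650,-527), belongs to the wall clutter like the "other" shaker and timer. Next I check the chute and coffee machine clearances and fit the poses.

```bash
python3 - <<'E'
from h import *
from scipy.optimize import least_squares
s=dict(np.load('w1.npz'));P=cloud(s);I=s['img']
q=P.reshape(-1,3)
for x in range(462,545,6):
    k=q[(abs(q[:,0]-x)<3)&(abs(q[:,1]+287)<35)&(q[:,2]>30)]
    if len(k): print(x,len(k),np.percentile(k[:,2],[10,50,95]).round(0),k[:,1].min().round(),k[:,1].max().round())
# cup rim
k=P[165:215,352:412].reshape(-1,3);k=k[(k[:,2]>50)]
f=lambda p:np.hypot(k[:,0]-p[0],k[:,1]-p[1])-27.5
o=least_squares(f,[477,5],loss='soft_l1',f_scale=1.5);print('rim',o.x)
h=k[np.hypot(*(k[:,:2]-o.x).T)>36];print('handle',len(h),np.degrees(np.arctan2(*(h[:,:2]-o.x).mean(0)[::-1])))
# tab top
k=q[(q[:,2]>126)&(q[:,1]>-195)&(q[:,1]<-150)&(q[:,0]<600)];print('tab',cv2.minAreaRect(k[:,:2].astype(np.float32)),k.mean(0),len(k))
k=q[(q[:,2]>78)&(q[:,2]<90)&(q[:,1]>-140)&(q[:,1]<-100)&(q[:,0]<600)];print('rider',k.min(0),k.max(0),k.mean(0),len(k))
k=q[(q[:,2]>78)&(q[:,2]<100)&(q[:,1]>-190)&(q[:,1]<-150)&(q[:,0]<548)];print('ptr',k.mean(0) if len(k) else 0,len(k))
t=dict(np.load('side0.npz'));Q=cloud(t).reshape(-1,3)
k=Q[(Q[:,0]>560)&(Q[:,0]<800)&(Q[:,1]>-160)&(Q[:,1]<250)&(Q[:,2]>140)]
for z in range(140,420,40):
    m=k[(k[:,2]>z)&(k[:,2]<z+40)]
    if len(m): print('mach',z,m.min(0).round(),m.max(0).round())
print(proj(t,[[441.1,-283.6,6],[562,-175,136],[537,-118,84]]))
ti=t['img'];m=(ti.max(-1)<90);m[:222]=0;m[236:]=0;m[:,:305]=0;m[:,335:]=0
n,l,stt,cen=cv2.connectedComponentsWithStats(m.astype(np.uint8));print(stt[1:],cen[1:])
E
```

```text
468 9 [75. 80. 81.] -308.0 -263.0
474 134 [68. 70. 81.] -307.0 -263.0
480 176 [70. 72. 84.] -309.0 -263.0
486 167 [72. 74. 86.] -309.0 -263.0
492 175 [74. 76. 87.] -309.0 -263.0
498 173 [77. 78. 90.] -309.0 -263.0
504 166 [79. 81. 93.] -310.0 -263.0
510 173 [81. 83. 95.] -310.0 -263.0
516 303 [ 84.  89. 148.] -310.0 -263.0
522 259 [ 86.  88. 148.] -317.0 -260.0
528 419 [ 87.  95. 146.] -322.0 -253.0
534 395 [ 39.  97. 139.] -322.0 -252.0
540 197 [ 98. 102. 129.] -322.0 -252.0
rim [476.68949798   4.05322884]
handle 62 -121.85733370295843
tab ((499.37530517578125, -172.2701416015625), (149.3838653564453, 44.98992156982422), 0.2017846703529358) [ 435.12204123 -173.62966533  406.43682089] 12842
rider [ 536.75449458 -122.87924442   78.00787095] [ 548.16283848 -113.22636869   89.97358726] [ 539.67360843 -118.70392879   86.4677621 ] 44
ptr [ 540.81600526 -173.27096742   97.35669352] 21
mach 140 [ 648. -159.  140.] [797.  81. 180.]
mach 180 [ 673. -158.  180.] [798.  79. 220.]
mach 220 [ 674. -160.  220.] [796. -62. 258.]
[[318.47206863 228.61298485]
 [263.01937766 190.06121411]
 [258.6378855  214.96711886]]
[[318 222  15   5  42]
 [305 227  21   8 104]] [[325.14285714 223.92857143]
 [315.48076923 230.02884615]]
```

```bash
python3 -c "
from h import *
print(r.sense()['tool_pos'])
plan([477,4.5,105],[180,0,210],9)"
```

```text
[ 448.39360337 -144.4490372   337.35020976]
[-3.0, 17.0, 26.0, 0.0, 0.0, -0.06]
[-4.0, 16.0, 26.0, 0.0, 0.0, -0.06]
[-5.0, 16.0, 26.0, 0.0, 0.0, -0.06]
[-6.0, 16.0, 26.0, 0.0, 0.0, -0.06]
[-7.0, 15.0, 26.0, 0.0, 0.0, -0.06]
[-8.0, 15.0, 26.0, 0.0, 0.0, -0.06]
[-9.0, 14.0, 26.0, 0.0, 0.0, -0.06]
[-9.0, 14.0, 26.0, 0.0, 0.0, -0.06]
[-10.0, 13.0, 26.0, 0.0, 0.0, -0.06]
```

Emit:
{"fn": "send_rows", "kwargs": {"increments": [[-3, 17, 26, 0, 0, -0.06], [-4, 16, 26, 0, 0, -0.06], [-5, 16, 26, 0, 0, -0.06], [-6, 16, 26, 0, 0, -0.06], [-7, 15, 26, 0, 0, -0.06]]}}

```text
time: 2.7
tool_pos: [463.6, -65.1, 205.2]
tcp_rot: [180.0, -0.0, -163.9]
ft_force: [1.1, -0.4, 0.1]
finger_gap: 85.5
grip_force: 0.0
```

Emit:
{"fn": "send_rows", "kwargs": {"increments": [[-8, 15, 26, 0, 0, -0.06], [-9, 14, 26, 0, 0, -0.06], [-9, 14, 26, 0, 0, -0.06], [-10, 13, 26, 0, 0, -0.06], [0, 0, 0, 0, 0, 0]]}}

```text
time: 3.32
tool_pos: [475.0, 0.6, 99.8]
tcp_rot: [179.8, -0.2, -150.1]
ft_force: [-1.0, -0.6, 0.3]
finger_gap: 85.4
grip_force: 0.0
```

```bash
python3 - <<'E'
from h import *
from scipy.optimize import least_squares
s=cam('wrist');P=cloud(s);I=s['img']
q=P.reshape(-1,3);m=(q[:,2]>49)&(q[:,2]<62)&(np.hypot(q[:,0]-477,q[:,1]-5)<34);k=q[m]
o=least_squares(lambda p:np.hypot(k[:,0]-p[0],k[:,1]-p[1])-27.5,[477,5],loss='soft_l1',f_scale=1.5);print('rim',o.x,len(k),k.min(0),k.max(0))
cv2.imwrite('pics/w2.png',I)
st=r.sense();print(st['tool_pos'],st['tcp_rot'])
plan([477,4.5,20],[180,0,210],5)
E
```

```text
rim [477.23056591   4.60054168] 2071 [448.27752274 -27.08013953  49.00760561] [507.74122113  35.26955441  56.00855114]
[ 4.76136866e+02 -1.09219888e-01  1.01510414e+02] [ 1.79923020e+02 -1.26706139e-01 -1.50217857e+02]
[-1.0, 1.0, 16.0, 0.0, -0.0, -0.0]
[-1.0, 1.0, 16.0, 0.0, -0.0, -0.0]
[-1.0, 1.0, 16.0, 0.0, -0.0, -0.0]
[-1.0, 1.0, 16.0, 0.0, -0.0, -0.0]
[-1.0, 1.0, 16.0, 0.0, -0.0, -0.0]
```

View pics/w2.png

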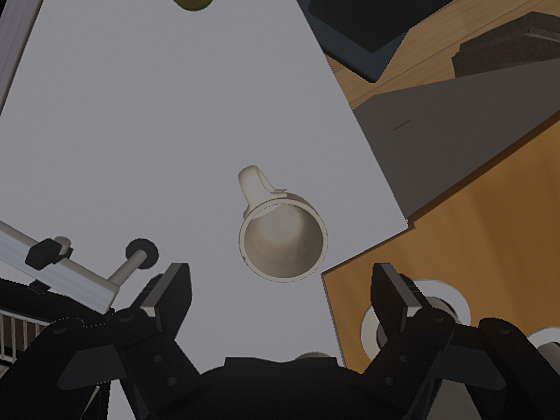

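View: the cup mouth is centred at (283,240) with its handle at (250,180), clear of both fingers. Descending.

Emit:
{"fn": "send_rows", "kwargs": {"increments": [[-1, 1, 16, 0, 0, 0], [-1, 1, 17, 0, 0, 0], [-1, 1, 17, 0, 0, 0], [0, 0, 17, 0, 0, 0], [0, 0, 16, 0, 0, 0]]}}

```text
time: 4.0
tool_pos: [477.9, 3.8, 17.9]
tcp_rot: [180.0, -0.0, -150.2]
ft_force: [0.2, 0.2, -0.9]
finger_gap: 85.2
grip_force: 0.0
```

Emit:
{"fn": "send_rows", "kwargs": {"increments": [[0, 0, 0, 0, 0, 0], [0, 0, 0, 0, 0, 0]]}}

```text
time: 4.25
tool_pos: [478.6, 3.8, 19.6]
tcp_rot: [-180.0, 0.0, -150.2]
ft_force: [0.2, 1.0, 1.2]
finger_gap: 85.3
grip_force: 0.0
```

Emit:
{"fn": "send_rows", "kwargs": {"increments": [[0, 0, 0, 0, 0, 0], [0, 0, 0, 0, 0, 0], [0, 0, 0, 0, 0, 0], [0, 0, 0, 0, 0, 0], [0, 0, 0, 0, 0, 0]], "grip": 1, "grip_force": 35}}

```text
time: 4.88
tool_pos: [479.1, 3.9, 20.3]
tcp_rot: [-179.9, 0.1, -150.2]
ft_force: [-0.7, 0.6, 6.6]
finger_gap: 56.2
grip_force: 36.7
```

Emit:
{"fn": "send_rows", "kwargs": {"increments": [[0, 0, 0, 0, 0, 0], [0, 0, 0, 0, 0, 0], [0, 0, 0, 0, 0, 0]]}}

```text
time: 5.25
tool_pos: [479.2, 3.9, 20.4]
tcp_rot: [-179.9, 0.1, -150.2]
ft_force: [-1.6, 0.9, 6.5]
finger_gap: 56.1
grip_force: 36.7
```

Emit:
{"fn": "send_rows", "kwargs": {"increments": [[0, 0, -5, 0, 0, 0], [0, 0, -15, 0, 0, 0], [0, 0, -25, 0, 0, 0], [0, 0, -25, 0, 0, 0], [0, 0, -20, 0, 0, 0]]}}

```text
time: 5.88
tool_pos: [478.7, 3.8, 111.4]
tcp_rot: [-179.9, 0.1, -150.2]
ft_force: [0.2, 0.6, -1.0]
finger_gap: 56.0
grip_force: 37.5
```

```bash
python3 - <<'E'
from h import *
st=r.sense();print(st['tool_pos'],st['tcp_rot'],st['finger_gap'],st['ft_force'])
plan([400,-281.5,108],[180,0,177],10)
E
```

```text
[478.66810852   3.75853953 111.39952253] [-1.79947153e+02  7.10052088e-02 -1.50195876e+02] 55.99442509589956 [ 0.17195721  0.64381663 -0.96398413]
[21.0, -21.0, 0.0, -0.0, 0.0, 0.06]
[20.0, -22.0, 0.0, -0.0, 0.0, 0.06]
[18.0, -23.0, 0.0, -0.0, 0.0, 0.06]
[17.0, -24.0, 0.0, -0.0, 0.0, 0.06]
[16.0, -25.0, 0.0, -0.0, 0.0, 0.06]
[14.0, -26.0, 0.0, -0.0, 0.0, 0.06]
[13.0, -27.0, 0.0, -0.0, 0.0, 0.06]
[11.0, -27.0, 0.0, -0.0, 0.0, 0.06]
[10.0, -28.0, 0.0, -0.0, 0.0, 0.06]
[8.0, -28.0, 0.0, -0.0, 0.0, 0.06]
```

Emit:
{"fn": "send_rows", "kwargs": {"increments": [[21, -21, 0, 0, 0, 0.06], [20, -22, 0, 0, 0, 0.06], [18, -23, 0, 0, 0, 0.06], [17, -24, 0, 0, 0, 0.06], [16, -25, 0, 0, 0, 0.06]]}}

```text
time: 6.5
tool_pos: [438.0, -139.3, 110.3]
tcp_rot: [-180.0, 0.0, -167.5]
ft_force: [0.0, -0.2, -1.2]
finger_gap: 55.8
grip_force: 37.5
```

Emit:
{"fn": "send_rows", "kwargs": {"increments": [[14, -26, 0, 0, 0, 0.06], [13, -27, 0, 0, 0, 0.06], [11, -27, 0, 0, 0, 0.05], [10, -28, 0, 0, 0, 0.05], [8, -28, 0, 0, 0, 0.05]]}}

```text
time: 7.12
tool_pos: [396.6, -281.0, 110.3]
tcp_rot: [-180.0, 0.0, 177.0]
ft_force: [-0.6, -0.5, -1.2]
finger_gap: 56.2
grip_force: 37.5
```

Emit:
{"fn": "send_rows", "kwargs": {"increments": [[0, 0, 0, 0, 0, 0], [0, 0, 0, 0, 0, 0]]}}

```text
time: 7.38
tool_pos: [396.9, -279.7, 109.7]
tcp_rot: [180.0, 0.0, 177.2]
ft_force: [-0.4, 0.5, -1.5]
finger_gap: 56.1
grip_force: 37.6
```

```bash
python3 - <<'E'
from h import *
from scipy.optimize import least_squares
s=cam('wrist');P=cloud(s);I=s['img'];st=r.sense();t=st['tool_pos'];print(t,st['tcp_rot'])
q=P.reshape(-1,3);q=q[np.isfinite(q[:,0])]
c=t[:2]-[1.4,0]
k=q[(np.hypot(*(q[:,:2]-c).T)<36)&(q[:,2]<t[2]+50)&(q[:,2]>t[2]+25)];print(len(k),np.percentile(k[:,2],[50,90,98]))
o=least_squares(lambda p:np.hypot(k[:,0]-p[0],k[:,1]-p[1])-27.5,c,loss='soft_l1',f_scale=1.5);print('rim c - tcp',o.x-t[:2])
m=(I.max(-1)<80)&(P[...,0]>400)&(P[...,0]<480)&(P[...,1]>-340)&(P[...,1]<-200)&(P[...,2]<30)
n,l,S,C=cv2.connectedComponentsWithStats(m.astype(np.uint8))
for i in range(1,n):
    if S[i,4]>60: w=P[l==i];print('dark',S[i],np.nanmean(w,0).round(1),np.nanmin(w,0).round(0),np.nanmax(w,0).round(0))
cv2.imwrite('pics/w3.png',I)
E
```

```text
[ 397.04393693 -279.38356585  109.60513609] [1.79986887e+02 1.08787532e-02 1.77188546e+02]
8503 [142.46229963 149.69665831 155.74487655]
rim c - tcp [-2.67702614 -0.14966192]
dark [316 232  11  12  70] [ 420.  -245.8   12.2] [ 417. -250.    5.] [ 429. -242.   16.]
```

View pics/w3.png

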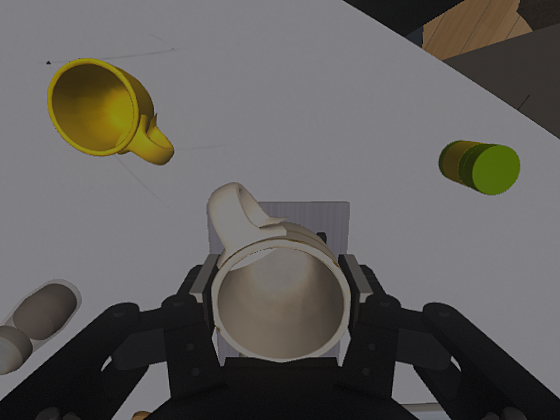

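View: the cup is held upright between the pads (rim around (285,300)) with its handle to the front (230,210). The stage is below it. Lowering in front of the lip, then sliding in.

Emit:
{"fn": "send_rows", "kwargs": {"increments": [[-4, -1, 16, 0, 0, 0], [-4, -1, 20, 0, 0, 0], [-4, 0, 20, 0, 0, 0], [0, 0, 15, 0, 0, 0], [0, 0, 8, 0, 0, 0]]}}

```text
time: 8.05
tool_pos: [408.2, -281.6, 28.7]
tcp_rot: [179.9, -0.1, 177.2]
ft_force: [-0.1, 0.9, -1.6]
finger_gap: 56.0
grip_force: 37.6
```

Emit:
{"fn": "send_rows", "kwargs": {"increments": [[0, 0, 0, 0, 0, 0], [0, 0, 0, 0, 0, 0]]}}

```text
time: 8.3
tool_pos: [409.2, -282.9, 31.0]
tcp_rot: [-180.0, 0.1, 177.1]
ft_force: [-0.9, 0.8, -0.9]
finger_gap: 56.0
grip_force: 37.6
```

Emit:
{"fn": "send_rows", "kwargs": {"increments": [[-4, 0, 2.5, 0, 0, 0], [-8, 0, 0, 0, 0, 0], [-8, 0, 0, 0, 0, 0], [-7, 0.5, 0, 0, 0, 0], [-5, 0.5, 0, 0, 0, 0]]}}

```text
time: 8.93
tool_pos: [441.4, -283.1, 27.8]
tcp_rot: [180.0, 0.0, 177.2]
ft_force: [-0.3, -0.4, -1.5]
finger_gap: 56.2
grip_force: 37.6
```

Emit:
{"fn": "send_rows", "kwargs": {"increments": [[0, 0, 0, 0, 0, 0], [0, 0, 0, 0, 0, 0], [0, 0, 0, 0, 0, 0]]}}

```text
time: 9.3
tool_pos: [440.6, -283.1, 27.7]
tcp_rot: [180.0, -0.0, 177.1]
ft_force: [-0.2, 0.3, -0.8]
finger_gap: 56.3
grip_force: 37.6
```

Emit:
{"fn": "send_rows", "kwargs": {"increments": [[-2, -0.5, 0.5, 0, 0, 0], [0, 0, 0.5, 0, 0, 0], [0, 0, 0.5, 0, 0, 0], [0, 0, 0, 0, 0, 0]]}}

```text
time: 9.8
tool_pos: [442.9, -283.8, 26.5]
tcp_rot: [-180.0, 0.0, 177.1]
ft_force: [-0.3, -0.0, 1.7]
finger_gap: 55.9
grip_force: 37.7
```

```bash
python3 - <<'E'
from h import *
from scipy.optimize import least_squares
s=cam('side');P=cloud(s);st=r.sense();t=st['tool_pos'];print(t,st['tcp_rot'],st['ft_force'])
c=np.array([441,-283.5]);q=P.reshape(-1,3)
for z in range(4,66,6):
    k=q[(np.hypot(*(q[:,:2]-c).T)<30)&(q[:,2]>z)&(q[:,2]<z+6)]
    if len(k)<5: continue
    rad=21+8.5*(k[:,2].mean()-6)/55
    o=least_squares(lambda p:np.hypot(k[:,0]-p[0],k[:,1]-p[1])-rad,c,loss='soft_l1');print(z,len(k),o.x.round(1))
a=s['img'][190:250,280:360];cv2.imwrite('pics/s2.png',cv2.resize(a,None,fx=10,fy=10,interpolation=cv2.INTER_CUBIC))
E
```

```text
[ 442.85811984 -283.81737217   26.48529296] [-1.79992978e+02  1.29730892e-02  1.77146042e+02] [0.34026322 0.27497428 1.31371875]
4 24 [ 442.3 -285.3]
10 24 [ 442.6 -284.1]
16 22 [ 442.2 -282.4]
22 28 [ 440. -284.]
28 16 [ 440.2 -284.1]
34 23 [ 440.4 -283.3]
40 32 [ 440. -283.]
46 41 [ 441.3 -282.3]
52 43 [ 442.7 -282.5]
58 12 [ 444.7 -282.5]
```

View pics/s2.png

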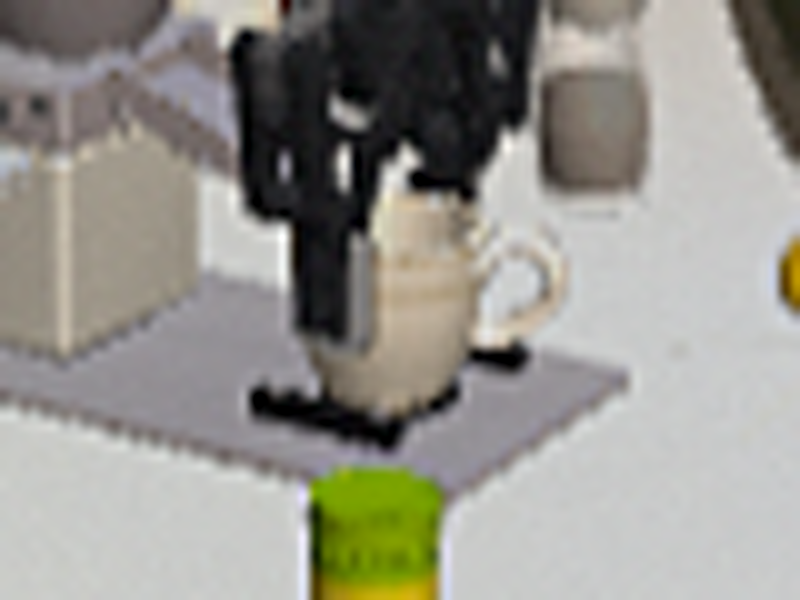

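View: the cup stands on the stage between the stops, with the foot at around (390,400) and the handle to the front-right. Contact is felt at +1.5 N, so I release and retreat straight up.

Emit:
{"fn": "send_rows", "kwargs": {"increments": [[0, 0, 0.5, 0, 0, 0], [0, 0, 0, 0, 0, 0], [0, 0, 0, 0, 0, 0], [0, 0, 0, 0, 0, 0], [0, 0, 0, 0, 0, 0]], "grip": -1}}

```text
time: 10.48
tool_pos: [442.8, -283.8, 25.8]
tcp_rot: [-180.0, 0.0, 177.1]
ft_force: [-0.0, -0.2, 0.0]
finger_gap: 85.4
grip_force: 0.0
```

Emit:
{"fn": "send_rows", "kwargs": {"increments": [[0, 0, 0, 0, 0, 0], [0, 0, -5, 0, 0, 0], [0, 0, -15, 0, 0, 0], [0, 0, -30, 0, 0, 0], [0, 0, -40, 0, 0, 0]]}}

```text
time: 11.1
tool_pos: [442.3, -283.4, 117.0]
tcp_rot: [180.0, -0.1, 177.1]
ft_force: [0.7, 0.2, 0.4]
finger_gap: 85.4
grip_force: 0.0
```

Emit:
{"fn": "send_rows", "kwargs": {"increments": [[0, 0, -50, 0, 0, 0], [0, 0, -50, 0, 0, 0], [0, 0, -30, 0, 0, 0], [0, 0, 0, 0, 0, 0], [0, 0, 0, 0, 0, 0]]}}

```text
time: 11.72
tool_pos: [442.5, -283.5, 245.7]
tcp_rot: [180.0, -0.0, 177.2]
ft_force: [0.1, -0.9, -0.5]
finger_gap: 85.5
grip_force: 0.0
```

```bash
python3 - <<'E'
from h import *
from scipy.optimize import least_squares
s=cam('wrist');P=cloud(s);I=s['img'];st=r.sense();print(st['tool_pos'],st['tcp_rot'],st['time'])
np.savez('w4.npz',**s);cv2.imwrite('pics/w4.png',I)
q=P.reshape(-1,3);c=np.array([441,-283.5])
k=q[(np.hypot(*(q[:,:2]-c).T)<34)&(q[:,2]>56)&(q[:,2]<66)];print(len(k),np.median(k[:,2]))
o=least_squares(lambda p:np.hypot(k[:,0]-p[0],k[:,1]-p[1])-27.5,c,loss='soft_l1',f_scale=1.5);print('rim',o.x)
m=(I.max(-1)<80)&(P[...,0]>400)&(P[...,0]<480)&(P[...,1]>-340)&(P[...,1]<-200)&(P[...,2]<30)
n,l,S,C=cv2.connectedComponentsWithStats(m.astype(np.uint8))
for i in range(1,n):
    if S[i,4]>60: w=P[l==i];print('dark',S[i],np.nanmean(w,0).round(1),np.nanmin(w,0).round(0),np.nanmax(w,0).round(0))
k=q[(q[:,2]>126)&(q[:,2]<142)&(q[:,1]>-190)&(q[:,1]<-150)&(q[:,0]>540)&(q[:,0]<600)];print('tab',len(k),cv2.minAreaRect(k[:,:2].astype(np.float32)) if len(k)>3 else '',k.mean(0))
E
```

```text
[ 442.22286452 -283.32742018  244.83464548] [ 1.79945590e+02 -7.53668328e-02  1.77145659e+02] 11.775
720 59.461676851613475
rim [ 441.98531713 -282.60554315]
dark [247 156   9  42 287] [ 438.1 -319.4   13.9] [ 414. -326.    4.] [ 467. -315.   18.]
dark [306 156   8  42 243] [ 439.1 -247.4   13.8] [ 418. -252.    4.] [ 470. -242.   17.]
dark [278 163  23  25 107] [ 433.8 -268.    23.7] [ 422. -285.   17.] [ 451. -260.   30.]
tab 0  [nan nan nan]<stdin>:12: RuntimeWarning: Mean of empty slice.
  ret = um.true_divide(
```

View pics/w4.png

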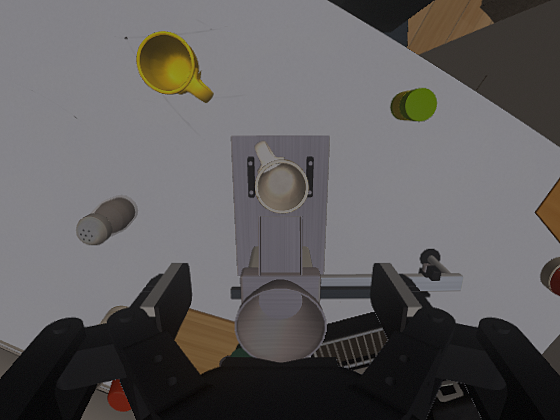

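View: the cup is free on the stage at (282,185), centred between the stops at (251,177) and (310,177) within about 1 mm. Now the gate.

```bash
python3 - <<'E'
from h import *
plan([562,-175,235],[180,0,177],5)
E
```

```text
[-23.0, 23.0, 2.0, 0.0, -0.0, 0.0]
[-23.0, 23.0, 2.0, 0.0, -0.0, 0.0]
[-23.0, 23.0, 2.0, 0.0, -0.0, 0.0]
[-23.0, 23.0, 2.0, 0.0, -0.0, 0.0]
[-23.0, 23.0, 2.0, 0.0, -0.0, 0.0]
```

Emit:
{"fn": "send_rows", "kwargs": {"increments": [[-23, 23, 2, 0, 0, 0], [-23, 23, 2, 0, 0, 0], [-23, 23, 2, 0, 0, 0], [-23, 23, 2, 0, 0, 0], [-23, 23, 2, 0, 0, 0]]}}

```text
time: 12.4
tool_pos: [563.1, -173.4, 233.8]
tcp_rot: [179.9, -0.2, 177.1]
ft_force: [-0.2, -0.5, 0.4]
finger_gap: 85.0
grip_force: 0.0
```

Emit:
{"fn": "send_rows", "kwargs": {"increments": [[0, 0, 0, 0, 0, 0], [0, 0, 0, 0, 0, 0], [0, 0, 0, 0, 0, 0]]}}

```text
time: 12.78
tool_pos: [562.6, -175.3, 235.4]
tcp_rot: [180.0, -0.0, 177.1]
ft_force: [-0.2, -0.0, -0.0]
finger_gap: 85.4
grip_force: 0.0
```

```bash
python3 - <<'E'
from h import *
s=cam('wrist');P=cloud(s);I=s['img'];st=r.sense();print(st['tool_pos'],st['tcp_rot'],st['time'])
np.savez('w5.npz',**s);cv2.imwrite('pics/w5.png',cv2.resize(I[180:400,130:430],None,fx=2.6,fy=2.6,interpolation=cv2.INTER_CUBIC))
q=P.reshape(-1,3)
k=q[(q[:,2]>130)&(q[:,2]<142)&(q[:,1]>-200)&(q[:,1]<-145)&(q[:,0]>530)&(q[:,0]<600)];print('tab',len(k),cv2.minAreaRect(k[:,:2].astype(np.float32)),k.min(0),k.max(0))
print(proj(s,[[562,-175,136],[556,-116,78],[537,-172,88]]))
E
```

```text
[ 562.71136934 -175.32929003  235.66753581] [-1.79996425e+02 -2.00076844e-02  1.77081442e+02] 12.825
tab 444 ((561.4580688476562, -174.494140625), (11.666620254516602, 25.73194122314453), 86.77481079101562) [ 548.46895886 -180.90483133  130.19112676] [ 574.4936459  -168.30140555  137.07029185]
[[280.47070754 210.17837049]
 [339.85972134 183.94639867]
 [282.28543434 169.4261702 ]]
```

View pics/w5.png

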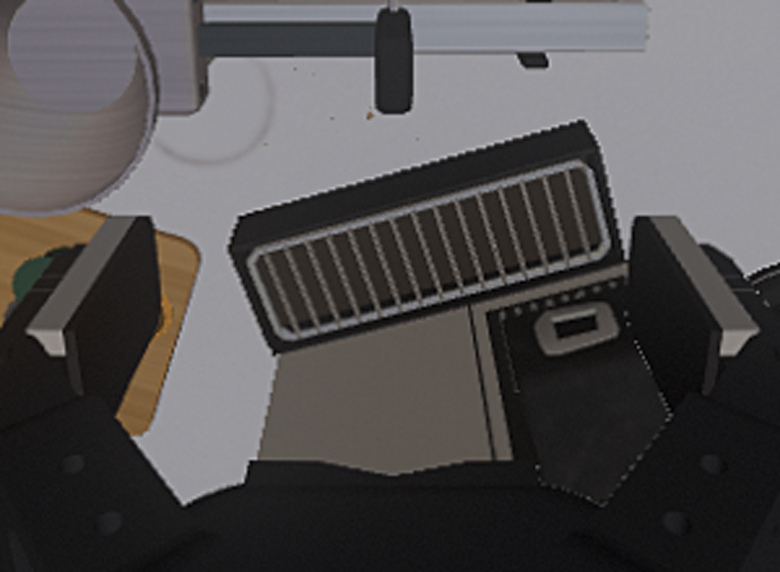

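Crop: the tab top is at (393,60), upright between the open fingers, and measures 11.7 x 25.7 mm as expected. I descend, and from the same shot measure the pointer and rider offsets.

Emit:
{"fn": "send_rows", "kwargs": {"increments": [[0, 0, 25, 0, 0, 0], [0, 0, 35, 0, 0, 0], [0, 0, 35, 0, 0, 0], [0, 0, 25, 0, 0, 0], [0, 0, 14, 0, 0, 0]]}}

```text
time: 13.45
tool_pos: [562.2, -174.9, 100.2]
tcp_rot: [180.0, -0.1, 177.1]
ft_force: [0.6, 0.3, 1.0]
finger_gap: 85.4
grip_force: 0.0
```

```bash
python3 - <<'E'
from h import *
s=dict(np.load('w5.npz'));P=cloud(s);I=s['img']
a=np.radians(-3.1);X=np.array([np.cos(a),np.sin(a)]);Y=np.array([-np.sin(a),np.cos(a)])
O=np.array([561.5,-174.5])
D=np.dstack([(P[...,:2]-O)@X,(P[...,:2]-O)@Y,P[...,2]])  # relative to the shut tab
d=D.reshape(-1,3);c=I.reshape(-1,3).max(-1);uv=np.stack(np.meshgrid(np.arange(560),np.arange(420)),-1).reshape(-1,2)
m=(d[:,1]>30)&(d[:,1]<85)&(d[:,0]>-35)&(d[:,0]<-10)&(d[:,2]>55)&(d[:,2]<95)&(c<70)
print('rider front',m.sum(),d[m].min(0).round(1),d[m].max(0).round(1),d[m].mean(0).round(1),uv[m].min(0),uv[m].max(0))
m=(d[:,1]>30)&(d[:,1]<85)&(abs(d[:,0])<10)&(d[:,2]>74)&(d[:,2]<95)
print('rider top',m.sum(),d[m].mean(0).round(1) if m.any() else '')
m=(abs(d[:,1])<12)&(d[:,0]>-30)&(d[:,0]<-14.5)&(d[:,2]>76)&(d[:,2]<105)
print('ptr',m.sum(),d[m].min(0).round(1),d[m].max(0).round(1),d[m].mean(0).round(1),uv[m].min(0),uv[m].max(0))
s=dict(np.load('w1.npz'));P=cloud(s);I=s['img']
D=np.dstack([(P[...,:2]-O)@X,(P[...,:2]-O)@Y,P[...,2]]);d=D.reshape(-1,3);c=I.reshape(-1,3).max(-1)
m=(d[:,1]>30)&(d[:,1]<85)&(d[:,0]>-35)&(d[:,0]<15)&(d[:,2]>74)&(d[:,2]<95)&(c<80)
print('w1 rider',m.sum(),d[m].min(0).round(1),d[m].max(0).round(1),d[m].mean(0).round(1),uv[m].mean(0))
m=(abs(d[:,1])<12)&(d[:,0]>-30)&(d[:,0]<-14.5)&(d[:,2]>76)&(d[:,2]<105)
print('w1 ptr',m.sum(),d[m].min(0).round(1),d[m].max(0).round(1),d[m].mean(0).round(1),uv[m].mean(0))
E
```

```text
rider front 200 [-27.4  50.2  59.6] [-10.2  60.5  92. ] [-20.7  54.2  86.2] [330 166] [345 180]
rider top 0 
ptr 42 [-27.1  -1.   93.6] [-14.5   0.9  98.8] [-20.9  -0.1  97.2] [280 168] [282 182]
w1 rider 109 [-27.7  50.3  74.2] [14.1 60.5 92. ] [-17.6  55.2  85.6] [302.04587156 246.65137615]
w1 ptr 19 [-27.3  -0.8  95.9] [-14.6   0.8  99. ] [-21.4  -0.   97.3] [261.47368421 246.26315789]
```

```bash
cat >> h.py <<'E'
a=np.radians(-3.1);X=np.array([np.cos(a),np.sin(a)]);Y=np.array([-np.sin(a),np.cos(a)]);O=np.array([561.5,-174.5])
def rel(s):
    P=cloud(s);D=np.dstack([(P[...,:2]-O)@X,(P[...,:2]-O)@Y,P[...,2]]);return D.reshape(-1,3),s['img'].reshape(-1,3).max(-1)
def rider(s):
    d,c=rel(s)
    for z0,z1 in [(60,80),(80,87),(87,93)]:
        m=(d[:,1]>44)&(d[:,1]<68)&(d[:,0]>-35)&(d[:,0]<-12)&(d[:,2]>z0)&(d[:,2]<z1)&(c<80)
        if m.sum()>3: print('rider',z0,m.sum(),np.percentile(d[m][:,1],[0,5,50,95,100]).round(1),d[m].mean(0).round(1))
E
python3 - <<'E'
from h import *
for n in ['w1','w5','w4','side0']: print(n); rider(dict(np.load(n+'.npz')))
E
```

```text
w1
rider 60 15 [50.3 50.4 50.8 58.3 59.4] [-21.6  52.7  74.4]
rider 80 15 [50.6 50.6 54.8 58.8 58.9] [-27.   55.   82.9]
rider 87 67 [50.4 50.6 54.9 59.9 60.4] [-22.2  55.2  90.1]
w5
rider 60 30 [50.2 50.4 50.7 57.9 59.6] [-16.1  51.9  73.2]
rider 80 25 [50.2 50.3 50.7 57.  58.1] [-23.4  51.9  83.6]
rider 87 140 [50.5 50.8 55.2 59.9 60.5] [-21.8  55.2  90.2]
w4
rider 60 92 [49.4 49.9 51.  58.3 60.5] [-20.1  52.2  71.5]
rider 80 57 [49.9 50.1 51.  58.3 60.1] [-24.3  52.6  83.2]
rider 87 102 [50.1 50.6 54.5 59.  60.1] [-22.2  54.4  89.9]
side0
rider 60 15 [53.1 54.1 59.1 61.  61.4] [-19.9  58.4  72.6]
rider 80 14 [52.2 52.5 58.7 61.8 63.9] [-23.7  57.9  83.1]
rider 87 7 [51.5 51.6 56.5 59.6 60.1] [-23.1  55.9  88.2]
```

Emit:
{"fn": "send_rows", "kwargs": {"increments": [[0, 0, 0, 0, 0, 0], [0, 0, 0, 0, 0, 0], [0, 0, 0, 0, 0, 0], [0, 0, 0, 0, 0, 0], [0, 0, 0, 0, 0, 0]], "grip": 1, "grip_force": 60}}

```text
time: 14.08
tool_pos: [563.9, -175.0, 102.8]
tcp_rot: [-180.0, 0.1, 177.2]
ft_force: [-1.1, -1.4, 5.2]
finger_gap: 11.1
grip_force: 58.7
```

Emit:
{"fn": "send_rows", "kwargs": {"increments": [[0, 0, 0, 0, 0, 0], [0, 0, 0, 0, 0, 0], [0, 0, 0, 0, 0, 0], [0, 0, 0, 0, 0, 0]]}}

```text
time: 14.58
tool_pos: [563.9, -175.0, 102.8]
tcp_rot: [-180.0, 0.1, 177.1]
ft_force: [-1.9, -0.5, 5.7]
finger_gap: 11.3
grip_force: 58.9
```

Tab gripped (gap 11.3 mm). The rider is 55.2 mm beyond the shut pointer, inside the stated 30–80 mm, so I pull that far.

Emit:
{"fn": "send_rows", "kwargs": {"increments": [[0, 4, 0, 0, 0, 0], [0, 10, 0, 0, 0, 0], [0, 12, 0, 0, 0, 0], [0, 12, 0, 0, 0, 0], [0, 10, 0, 0, 0, 0]]}}

```text
time: 15.2
tool_pos: [566.2, -128.0, 102.8]
tcp_rot: [-179.8, 0.1, 177.1]
ft_force: [-1.4, -9.5, 4.6]
finger_gap: 11.1
grip_force: 58.9
```

Emit:
{"fn": "send_rows", "kwargs": {"increments": [[0, 5, 0, 0, 0, 0], [0, 2, 0, 0, 0, 0], [0, 0, 0, 0, 0, 0], [0, 0, 0, 0, 0, 0], [0, 0, 0, 0, 0, 0]]}}

```text
time: 15.82
tool_pos: [566.5, -121.4, 102.8]
tcp_rot: [-179.8, 0.1, 177.1]
ft_force: [-1.7, -8.6, 5.7]
finger_gap: 11.3
grip_force: 59.0
```

```bash
cat >> h.py <<'E'
def ptr(s):
    d,c=rel(s)
    m=(d[:,1]>44)&(d[:,1]<68)&(d[:,0]>-28)&(d[:,0]<-14.5)&(d[:,2]>93.5)&(d[:,2]<103)
    if m.any(): print('ptr',m.sum(),d[m].min(0).round(1),d[m].max(0).round(1),np.median(d[m],0).round(1))
E
python3 - <<'E'
from h import *
st=r.sense();print(st['tool_pos'],st['tcp_rot'],st['ft_force'],(st['tool_pos'][:2]-np.array([563.9,-175]))@Y)
for n in ['wrist','side']:
    s=cam(n);print(n);rider(s);ptr(s);np.savez(n+'9.npz',**s)
    if n=='wrist': p=proj(s,[[540,-118,95]])[0].astype(int);print(p);cv2.imwrite('pics/w6.png',cv2.resize(s['img'][max(0,p[1]-60):p[1]+60,p[0]-80:p[0]+80],None,fx=5,fy=5,interpolation=cv2.INTER_CUBIC))
E
```

```text
[ 566.50767791 -121.44603519  102.80709949] [-1.79839304e+02  8.15458398e-02  1.77118020e+02] [-1.73368167 -8.64495231  5.66503677] 53.616617834642426
wrist
rider 60 33 [50.8 51.4 55.3 59.7 60.3] [-27.1  55.5  77.7]
rider 80 68 [50.4 50.9 55.5 59.6 60.2] [-27.1  55.4  83.3]
rider 87 310 [49.4 50.5 56.5 59.9 60.1] [-22.   55.9  90.1]
ptr 154 [-27.4  52.1  93.6] [-14.5  54.7  98.8] [-21.5  53.4  97.3]
[284 214]
side
rider 60 15 [52.9 55.3 59.3 61.9 63. ] [-20.2  59.   73.9]
rider 80 12 [52.4 53.4 58.5 61.6 61.7] [-24.9  57.8  83.9]
rider 87 10 [50.4 51.2 55.3 60.2 60.5] [-20.5  55.9  88.8]
ptr 7 [-26.9  52.2  94.4] [-15.2  59.2 101.7] [-18.6  55.1  96.2]
```

View pics/w6.png

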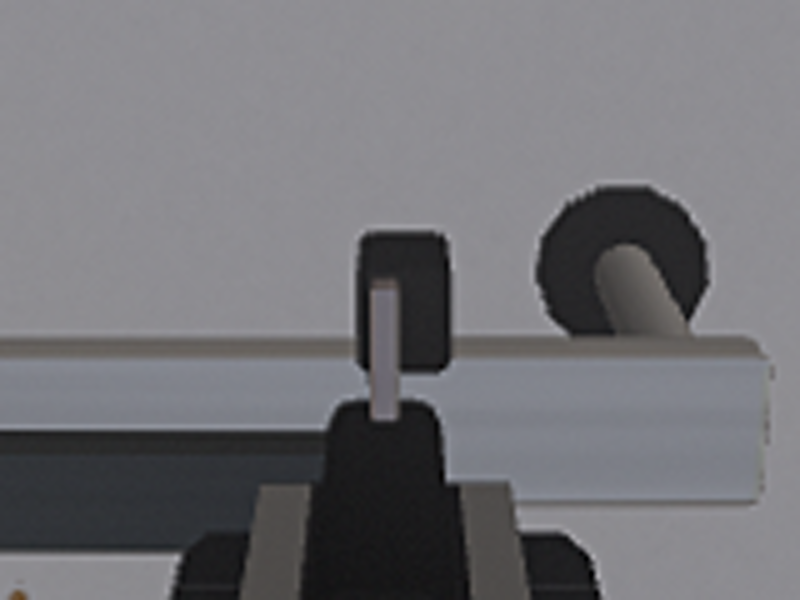

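View: the pointer (column 384) is about 20 crop pixels (2 mm) short of the rider's middle (404). The numbers agree (53.4 against 55.3), so I add 2 mm.

Emit:
{"fn": "send_rows", "kwargs": {"increments": [[0, 1, 0, 0, 0, 0], [0, 1, 0, 0, 0, 0], [0, 0, 0, 0, 0, 0], [0, 0, 0, 0, 0, 0], [0, 0, 0, 0, 0, 0]]}}

```text
time: 16.55
tool_pos: [566.6, -119.5, 102.8]
tcp_rot: [-179.8, 0.1, 177.1]
ft_force: [-1.7, -8.7, 5.6]
finger_gap: 11.2
grip_force: 59.0
```

```bash
python3 - <<'E'
from h import *
st=r.sense();print(st['tool_pos'],st['tcp_rot'],st['ft_force'],st['qd'].round(2))
s=cam('wrist');rider(s);ptr(s)
I=s['img'].max(-1);P=cloud(s);D,_=rel(s);D=D.reshape(420,560,3)
m=(D[...,1]>44)&(D[...,1]<68)&(D[...,0]>-35)&(D[...,0]<-14.5)
rm=m&(I<80)&(D[...,2]>87)&(D[...,2]<93);pm=m&(D[...,2]>93.5)&(D[...,2]<103)
print('px rider',np.where(rm)[1].min(),np.where(rm)[1].max(),'ptr',np.where(pm)[1].min(),np.where(pm)[1].max())
q=P.reshape(-1,3)
t=cam('side');q=cloud(t).reshape(-1,3);k=q[(np.hypot(q[:,0]-442,q[:,1]+283)<32)&(q[:,2]>20)&(q[:,2]<66)];print('cup',k.min(0).round(),k.max(0).round())
E
```

```text
[ 566.60412247 -119.51405858  102.8002265 ] [-1.79836792e+02  8.30691839e-02  1.77113218e+02] [-1.72126744 -8.67289354  5.55077513] [-0.09  0.03  0.    0.02 -0.04  0.  ]
rider 60 41 [50.5 51.1 55.  59.4 60. ] [-27.1  55.2  77.9]
rider 80 60 [50.6 51.1 55.3 59.8 60.3] [-27.1  55.3  83.8]
rider 87 309 [50.7 50.8 56.6 60.2 60.4] [-22.1  55.6  90.1]
ptr 153 [-27.6  54.   93.6] [-14.5  56.6  98.7] [-21.4  55.1  97.4]
px rider 272 290 ptr 278 283
cup [ 411. -312.   20.] [ 474. -252.   66.]
```

Pointer (55.2) and rider (55.4) now agree within about 0.3 mm. The cup is still on the stage and the grip is steady, so I hand in.

```bash
python3 -c "
from h import *
print(r.hand_in())"
```

```text
the job is handed in; nothing more can be done
None
```

I handed the job in at about 17 s: the cup stands released on the stage, within about 1 mm of centre between the stops, and the gate is held open with its pointer within about 0.3 mm of the rider; of two identical white cups I used the upright one, not the upside-down one at the wall.

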